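# Clip the blue marker onto the bowl bin

### The arm

A 6-joint arm with a two-finger parallel gripper is mounted at the origin on the work surface. World frame = base frame: x ahead of the robot, y to its left, z up, the work surface at z = 0. Lengths are in mm, angles in rad, forces in N, time in s.
With the tool pointing down it reaches from about 325 to 900 mm from the base axis. Payload 6.1 kg.
Tool frame: the origin (TCP) lies midway between the tips of the shut fingers; the grasp point (between the pads) lies 19 mm behind it; z points along the fingers, x is the direction in which the jaws open and shut, and the axes are right-handed (so a half turn about z gives the same grasp; the last joint's range is limited). The gripper opens to 87 mm and grips with 3 to 60 N. Pads are 19 mm wide; open, the fingers measure 117 mm over their backs; the gripper's body (75 mm by 190 mm) begins 51 mm behind the grasp point.
Start: joints at [1.192, 0.22, 1.526, -0, 1.395, -0.126], TCP at [156.321, 605.128, 222.538] pointing down, gripper open.
Joint ranges: [-2.98, 2.98], [-0.91, 2.08], [0.09, 2.57], [-1.24, 4.39], [0.2, 2.65], [-2.68, 2.68]. Speed limits (rad/s): [2.57, 2.57, 3.01, 3.14, 3.14, 3.14].

### API

Orientations are given as a unit quaternion [w, x, y, z].
In Python, from bench import telemetry, imaging, job gives the robot as it stands.
- The arm moves only by the tool send_rows, never from a script. Its argument "moves" is a list of rows, each an object of numbers: "grip": the gripper command: -1 is fully open, 1 is shut, values between are in proportion; "tx", "ty", "tz": the shift along the tool's x, y, z in cm; "wx", "wy", "wz": the turn, a rotation vector about the tool's x, y, z in degrees. In form: [{"grip": .., "tx": .., "ty": .., "tz": .., "wx": .., "wy": .., "wz": ..}, ...]. A call has 1 to 10 rows; each row is the pose to reach, as a shift and turn from the pose commanded when the call began, along the tool's axes at that moment; what a row does not reach only later rows make up. A row lasts 1/10 s, in which the tool goes at most 50 mm and 8.59 degrees, less where a joint would pass 70% of its speed; a pose out of reach is approached as far as the arm can. A call with a gripper value outside its range is refused whole. The fingers move at their own pace and stop on an object; "squeeze" is the grip in N (left out, the last holds). Time passes only in rows, so rows that repeat a pose let the fingers close. It gives the time, the measured TCP pose, the force and the opening at its end, in the units of the state.
- telemetry.state(): the state, without advancing time (a new reading comes with each control period).
- imaging.snapshot(name): name is "scene" or "top" or "wrist"; returns a dict with "img" (420x560x3 uint8, red, green, blue), "fovy" (degrees; the focal length in pixels is half the picture's height over the tangent of half this angle, whatever the lens; pixels are square), "cx", "cy" (the principal point, pixels), "rvec" (rotation vector, rad) and "tvec" (3), from world to camera coordinates, as OpenCV has them; the wrist camera has in their place "mount" (4x4, takes a point from camera to tool coordinates, whose origin is the TCP and whose axes are the tool frame's). Camera axes: x right, y down, z forward; pixel columns grow to the right and rows downward; lengths in mm; the calibration is good to about 2 mm. A picture is of the moment at which its call begins: read the wrist's pose just before it. There is no depth.
- job.hand_in(): hands the job in, once; it reports no verdict.
Trained networks look in the newest picture that a camera, given by its name, has taken for a name from the list of things; names that differ only in an ending like _2 or _b are one class to them, and where a whole thing is asked for, a point or a joint stands for the part that bears it (a point fixed in the world has none). Each returns a list of dicts, best first, with "p" (0 to 1); they miss things now and then, are a little off and sometimes report something else, mostly with a low value. They report only what shows in the picture. A call takes as long as a camera call.
- imaging.find_in(label, camera): "bbox" ([left, top, right, bottom] in pixels, round what is visible of it).
- imaging.trace(label, camera): "pixels" (420x560 bool, what is visible of it) and "bbox" ([left, top, right, bottom] in pixels, round what is visible of it).
The state is a dict: "time_s": time; "joint_pos": joint angles; "qvel": joint speeds; "tau": joint torques, N m; "tool_pos": TCP position; "orientation": TCP orientation; "wrist_force": force on the tool from outside, world axes, zero at the start; "wrist_torque": the same for the moment, N m; "opening": finger opening in mm.
Only numpy, scipy, OpenCV 4.12 (cv2) and the standard library are available. Lean on these libraries where they do the work, as an engineer would, in place of code of your own. Each camera call takes 0.05 s, during which the arm holds its last target. There are 200 camera calls.

### The job

Mark the bin of clean bowls as the one to use next: squeeze the blue clip open, lift it off the little rack, set it astride the middle of the front wall (the wall nearest the robot) of the white bin that holds the bowls, pushed well down, and let it spring shut there so that it grips the wall upright and square by itself. Leave the pink clip where it is on the rack.

Things in the scene. Friction and masses are not known exactly. Their poses are not given: they have to be found in the camera images.
- blue_clip: Blue peg-like spring clip, 84 mm tall, 26 wide, 50 g, on a rack's upright 6 mm strip (top 70 mm over counter), jaws down. Origin: hinge pin. z up, y along pin and edge, x across. Two levers rise in a V to 46 mm above origin, 55 mm over outsides at top, 44 at +28. Pinch along x at +28 mm; jaw pads lie 26 to 38 mm below origin. Underside, which seats on the edge, 10 mm below origin. Alike both ways round.
- blue_jaw (a joint): Opening of the blue clip, rad per jaw: 0 gripping a 6 mm edge (as at the start), 0.32 fully squeezed, -0.09 shut on nothing. Sprung shut: about 12 N a side on the levers opens it fully to a firm stop, levers then parallel, 24 mm over their outsides, jaw pads 26 mm apart; a grip of 20 to 40 N holds it open and carries it.
- bowl_bin_edge (a point): Middle of the top edge of the front (robot-side) wall of the white bin with two rows of white bowls. Wall upright, 6 mm thick, 220 mm long, top 120 mm over the counter. x level, across the wall into the bin; y along it; z up. The bin is 250 mm deep and does not move; 70 mm behind this wall are empty, bowls stay below the rim. A like bin beside it, left or right, holds red-lidded jars: not that one.
- pink_clip: Pink clip of the same make on the same rack strip, at least 80 mm from the blue one, left or right of it. Origin and axes as for the blue clip. To be left alone.

How it is judged:
By the outcome, as a careful person would: the job done as asked, in the order asked, and still so for the second after the job is handed in, with the robot touching nothing.
It also fails if it takes over 32 s, if anything falls off the work surface, if the arm or the gripper's body presses on something with over 40 N, if the wrist force passes 120 N, or if a joint passes its speed limit or range.

## Working session

There is one attempt and no reset: what is moved stays moved. The work goes in short steps, Python scripts to look and compute and a tool call to move; the robot and the scene stay as the last step left them, time stands still between calls to the robot, and variables do not carry over. Pictures are saved under pics/ and viewed, about 8 in all and at most 12, crops included, and the job is handed in when it is done.

Besides the shell and the picture viewer there is one more tool, called after "Emit:" as name(argument=value, ...), one argument or row to a line, values as JSON. send_rows: Moves the arm, as the interface text tells. Its arguments: {"type":"object","properties":{"moves":{"type":"array","items":{"type":"object","properties":{"grip":{"type":"number"},"tx":{"type":"number"},"ty":{"type":"number"},"tz":{"type":"number"},"wx":{"type":"number"},"wy":{"type":"number"},"wz":{"type":"number"}}}},"squeeze":{"type":"number"}},"required":["moves"]}

```bash
mkdir -p pics; cat > h.py <<'E'
import numpy as np, cv2
from scipy.spatial.transform import Rotation as R
from bench import telemetry, imaging, job
def cam(name):
    s=telemetry.state(); d=imaging.snapshot(name); f=210/np.tan(np.radians(d['fovy'])/2)
    if 'mount' in d:
        q=s['orientation']; T=np.eye(4); T[:3,:3]=R.from_quat([q[1],q[2],q[3],q[0]]).as_matrix(); T[:3,3]=s['tool_pos']
        M=np.linalg.inv(T@np.array(d['mount'])); Rm,t=M[:3,:3],M[:3,3]
    else: Rm=R.from_rotvec(np.ravel(d['rvec'])).as_matrix(); t=np.ravel(d['tvec'])
    K=np.array([[f,0,d['cx']],[0,f,d['cy']],[0,0,1]])
    return d['img'],K,Rm,t
def ray(c,u,v):
    _,K,Rm,t=c; w=Rm.T@np.linalg.solve(K,[u,v,1]); return -Rm.T@t,w
def atz(c,u,v,z):
    o,w=ray(c,u,v); return o+w*(z-o[2])/w[2]
def proj(c,P):
    _,K,Rm,t=c; p=(Rm@np.asarray(P,float).T).T+t; p=p@K.T; return p[...,:2]/p[...,2:]
def save(c,n): cv2.imwrite('pics/'+n,c[0][:,:,::-1])
E
python3 - <<'E'
from h import *
s=telemetry.state();print(s)
cs={}
for n in ['scene','top','wrist']:
    c=cam(n);cs[n]=c
    print(n,c[1][0,0],ray(c,280,210))
    for l in ['blue_clip','pink_clip','bowl_bin_edge']:
        try: print(l,[(np.round(x['bbox']),round(x['p'],2)) for x in imaging.find_in(l,n)[:3]])
        except Exception as e: print(l,e)
cv2.imwrite('pics/a.png',cv2.resize(np.hstack([cs['scene'][0],cs['top'][0]]),(800,300))[:,:,::-1])
save(cs['scene'],'scene.png');save(cs['top'],'top.png')
E
```

```text
{'time_s': 0.0, 'joint_pos': array([ 1.19190673e+00,  2.21223070e-01,  1.52760385e+00, -2.42363720e-05,
        1.39465398e+00, -1.26097838e-01]), 'qvel': array([ 0.0010555 ,  0.00102694, -0.00165508,  0.0010852 , -0.00179558,
        0.00025036]), 'tau': array([ 8.40051689e-04, -4.94626558e+01, -3.87369454e+01,  6.99275360e-02,
        5.72749169e-02, -1.40474722e-04]), 'tool_pos': array([156.1030246 , 604.56882729, 221.44296304]), 'orientation': array([ 4.89925852e-04,  7.90601894e-01,  6.12329775e-01, -8.07148953e-04]), 'wrist_force': array([-0.37347912, -0.08150673,  0.21742717]), 'wrist_torque': array([-0.03538535, -0.04067318,  0.01301848]), 'opening': 86.9208964066512}
scene 473.56097181121817 (array([983.3169096 , 218.02421464, 751.57911664]), array([-0.5642029 , -0.27504834, -0.77848112]))
blue_clip [(array([299., 185., 321., 227.]), 0.75)]
pink_clip [(array([225., 159., 251., 210.]), 0.77)]
bowl_bin_edge [(array([232., 272., 444., 420.]), 0.76)]
top 379.1387157018182 (array([467.19655267,  23.65314513, 770.75644468]), array([ 0.11041301, -0.02221388, -0.99368652]))
blue_clip [(array([266., 237., 283., 268.]), 0.58)]
pink_clip [(array([336., 228., 360., 262.]), 0.94)]
bowl_bin_edge [(array([113.,  39., 242., 189.]), 0.67)]
wrist 360.3673219835028 (array([ 92.45242129, 620.79192654, 386.01848992]), array([ 0.24418851, -0.05780189, -0.96807289]))
blue_clip []
pink_clip []
bowl_bin_edge []
```

View pics/scene.png

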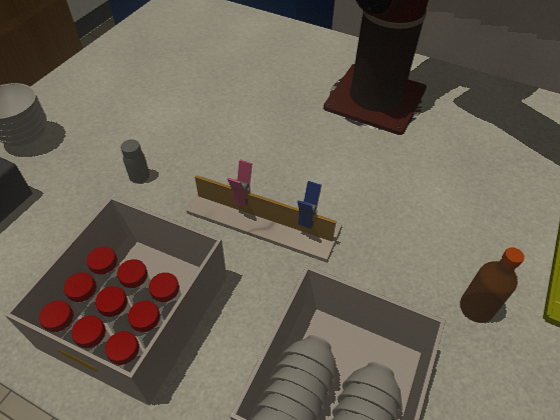

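View pics/top.png

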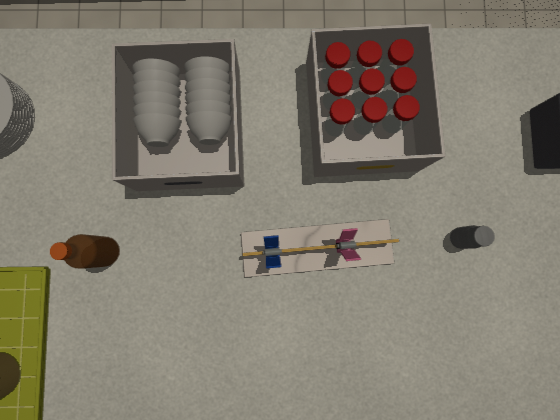

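The scene view shows the blue clip at about (310,205), with the pink clip left of it. In the top view blue is at (272,251) and the bowl bin is at upper left, its front wall at row ~182, columns 115–242. Next I'll measure these coarsely.

```bash
python3 - <<'E'
from h import *
c=cam('top');sc=cam('scene')
def cen(l,n):
    m=imaging.trace(l,n); m=m[0]['pixels']; ys,xs=np.nonzero(m); return xs.mean(),ys.mean(),m.sum()
for l in ['blue_clip','pink_clip']:
    a=cen(l,'top');b=cen(l,'scene')
    o1,w1=ray(c,*a[:2]);o2,w2=ray(sc,*b[:2])
    A=np.c_[w1,-w2];k=np.linalg.lstsq(A,o2-o1,rcond=None)[0]
    p,q=o1+w1*k[0],o2+w2*k[1]
    print(l,a,p,q,'at z~100',atz(c,*a[:2],100),atz(sc,*b[:2],100))
p,q=atz(c,244,254,70),atz(c,399,240,70);print('strip',p,q,np.degrees(np.arctan2(*(p-q)[:2])))
for z in (0,120):
  p,q=atz(c,115,181,120),atz(c,242,186,120)
print('binfront',p,q,np.linalg.norm(p-q))
print(telemetry.state()['time_s'])
im=np.hstack([cv2.resize(c[0][150:210,95:265],None,fx=4.5,fy=4.5,interpolation=2)])
im2=cv2.resize(c[0][215:285,235:405],None,fx=4.5,fy=4.5,interpolation=2)
cv2.imwrite('pics/b.png',np.vstack([im,im2])[:,:,::-1])
E
```

```text
blue_clip (np.float64(272.06339468302656), np.float64(251.36605316973416), np.int64(489)) [468.60105322  23.26883894  88.44565045] [468.07681672  24.67222472  88.4437809 ] at z~100 [468.57726921  23.27534683 100.        ] [477.05571904  28.04169976 100.        ]
pink_clip (np.float64(347.7212806026365), np.float64(244.8418079096045), np.int64(531)) [ 479.15161153 -112.57942653   89.82109275] [ 478.34631431 -110.45687958   89.38230307] at z~100 [ 478.9729023  -110.54296491  100.        ] [ 486.44303817 -105.18999724  100.        ]
strip [464.24556864  74.7880655   70.        ] [ 487.6939363  -212.06915981   70.        ] -4.673098696784418
binfront [591.85177191 294.22166825 120.        ] [581.86079714  74.7266464  120.        ] 219.72228879703502
0.9
```

View pics/b.png

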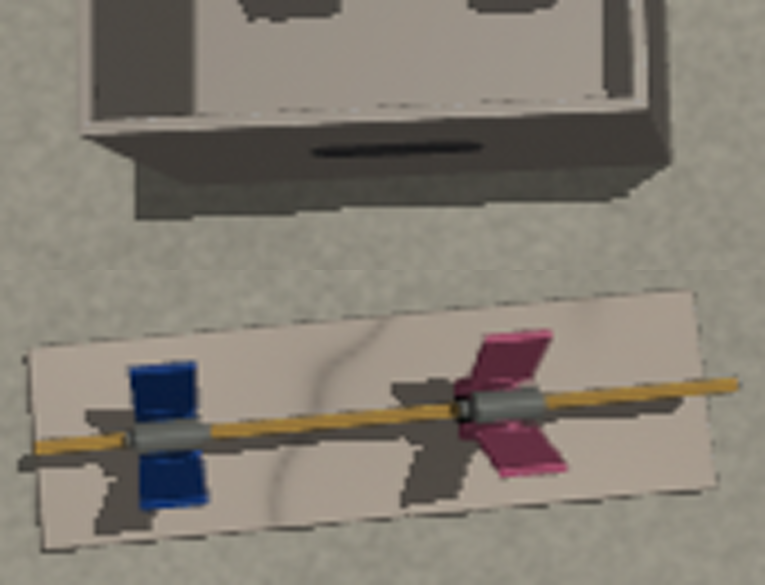

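The crop shows the bin's front outer rim running (113.4,180)→(239,173.8) in image pixels. The blue pin is at (272.8,251.9), square on the strip.

```bash
python3 - <<'E'
from h import *
c=cam('top')
p,q=atz(c,113.4,180,120),atz(c,239,173.8,120)
d=(p-q)/np.linalg.norm(p-q);print('bin',p,q,np.linalg.norm(p-q),np.degrees(np.arctan2(d[0],d[1])),(p+q)/2+3*np.array([d[1],-d[0],0]))
p,q=atz(c,243,254.3,70),atz(c,398.8,240.3,70)
d=(p-q);print('strip',p,q,np.degrees(np.arctan2(d[0],d[1])))
P=atz(c,272.8,251.9,80);print('blue',P)
s=telemetry.state();qq=s['orientation'];Rt=R.from_quat([*qq[1:],qq[0]]).as_matrix();print(Rt)
yaw=np.arctan2(d[0],d[1]) # strip dir=(sin,cos)
# tool x desired = across = (cos,-sin,0), tool z down
for sg in (1,-1):
    x=sg*np.array([np.cos(yaw),-np.sin(yaw),0]);z=np.array([0,0,-1.]);G=np.c_[x,np.cross(z,x),z]
    print(np.degrees(R.from_matrix(Rt.T@G).as_rotvec()))
print('shift to z=200 above blue', Rt.T@(np.array([P[0],P[1],200])-s['tool_pos'])/10)
E
```

```text
bin [593.62240884 297.03744798 120.        ] [603.4158769   79.97961608 120.        ] 217.2786561215869 -2.583385628116425 [601.51609391 188.64375196 120.        ]
strip [463.71324329  76.62041861  70.        ] [ 487.14225089 -211.67379178   70.        ] -4.6460859483421855
blue [467.64517325  21.93589056  80.        ]
[[ 2.50122519e-01  9.68214193e-01  3.86711076e-05]
 [ 9.68214194e-01 -2.50122519e-01 -3.60335243e-06]
 [ 6.18369788e-06  3.83431949e-05 -9.99999999e-01]]
[ 1.69028324e-03 -1.66660830e-03  7.08691517e+01]
[ 1.82617531e-03  1.85211697e-03 -1.09130848e+02]
shift to z=200 above blue [-48.67959864  44.72911305   2.25722217]
```

Emit:
send_rows(
  moves=[
    {"grip": -1,"tx": -48.7,"ty": 44.7,"tz": 2.2,"wz": 70.9},
    {"grip": -1,"tx": -48.7,"ty": 44.7,"tz": 2.2,"wz": 70.9},
    {"grip": -1,"tx": -48.7,"ty": 44.7,"tz": 2.2,"wz": 70.9},
    {"grip": -1,"tx": -48.7,"ty": 44.7,"tz": 2.2,"wz": 70.9},
    {"grip": -1,"tx": -48.7,"ty": 44.7,"tz": 2.2,"wz": 70.9},
    {"grip": -1,"tx": -48.7,"ty": 44.7,"tz": 2.2,"wz": 70.9},
    {"grip": -1,"tx": -48.7,"ty": 44.7,"tz": 2.2,"wz": 70.9},
    {"grip": -1,"tx": -48.7,"ty": 44.7,"tz": 2.2,"wz": 70.9},
    {"grip": -1,"tx": -48.7,"ty": 44.7,"tz": 2.2,"wz": 70.9},
    {"grip": -1,"tx": -48.7,"ty": 44.7,"tz": 2.2,"wz": 70.9},
  ],
)

```text
$.moves[0]: bad value
```

```bash
cat >> h.py <<'E'
def rel(P,yaw,sg=1):
    "tool shift cm / rotvec deg to reach TCP P with tool x across an edge whose direction is (sin yaw, cos yaw)"
    s=telemetry.state();qq=s['orientation'];Rt=R.from_quat([*qq[1:],qq[0]]).as_matrix()
    y=np.radians(yaw);x=np.array([np.cos(y),-np.sin(y),0]);z=np.array([0,0,-1.]);G=np.c_[x,np.cross(z,x),z]
    print('t',round(s['time_s'],2),'pos',s['tool_pos'].round(1),'F',s['wrist_force'].round(1),'op',round(s['opening'],1),'speed',np.abs(s['qvel']).max().round(3))
    print('shift',(Rt.T@(np.array(P)-s['tool_pos'])/10).round(2),'turn',np.degrees(R.from_matrix(Rt.T@G).as_rotvec()).round(2),'j',s['joint_pos'].round(2))
E
python3 -c "
from h import *
rel([467.6,21.9,200],-4.65)"
```

```text
t 0.95 pos [156.3 605.1 222.6] F [ 0.4  0.  -0.1] op 87.1 speed 0.002
shift [-48.68  44.73   2.26] turn [ 0.   -0.   70.87] j [ 1.19  0.22  1.53 -0.    1.39 -0.13]
```

Emit:
send_rows(
  moves=[
    {"grip": -1,"tx": -3.6,"ty": 3.4,"tz": 0.2,"wx": 0,"wy": 0,"wz": 5},
  ],
)

```text
time_s: 1.05
tool_pos: [178.6, 564.2, 219.9]
orientation: [-0.001, 0.816, 0.578, -0.0]
wrist_force: [1.9, -1.1, 0.9]
opening: 86.8
```

Emit:
send_rows(
  moves=[
    {"grip": -1,"tx": -40,"ty": 45,"tz": 2,"wx": 0,"wy": 0,"wz": 66},
  ],
)

```text
time_s: 1.15
tool_pos: [204.2, 517.4, 218.2]
orientation: [0.0, 0.858, 0.514, -0.0]
wrist_force: [0.8, -0.4, 0.6]
opening: 87.4
```

```bash
python3 -c "
from h import *
rel([467.6,21.9,200],-4.65)"
```

```text
t 1.15 pos [204.2 517.4 218.2] F [ 0.8 -0.4  0.6] op 87.4 speed 0.882
shift [-31.24  46.61   1.85] turn [3.000e-02 3.000e-02 5.717e+01] j [ 1.05  0.06  1.71 -0.    1.37 -0.03]
```

Large values work as long as every key is present.

Emit:
send_rows(
  moves=[
    {"grip": -1,"tx": -31.2,"ty": 46.6,"tz": 1.8,"wx": 0,"wy": 0,"wz": 57.2},
    {"grip": -1,"tx": -31.2,"ty": 46.6,"tz": 1.8,"wx": 0,"wy": 0,"wz": 57.2},
    {"grip": -1,"tx": -31.2,"ty": 46.6,"tz": 1.8,"wx": 0,"wy": 0,"wz": 57.2},
    {"grip": -1,"tx": -31.2,"ty": 46.6,"tz": 1.8,"wx": 0,"wy": 0,"wz": 57.2},
    {"grip": -1,"tx": -31.2,"ty": 46.6,"tz": 1.8,"wx": 0,"wy": 0,"wz": 57.2},
    {"grip": -1,"tx": -31.2,"ty": 46.6,"tz": 1.8,"wx": 0,"wy": 0,"wz": 57.2},
    {"grip": -1,"tx": -31.2,"ty": 46.6,"tz": 1.8,"wx": 0,"wy": 0,"wz": 57.2},
    {"grip": -1,"tx": -31.2,"ty": 46.6,"tz": 1.8,"wx": 0,"wy": 0,"wz": 57.2},
    {"grip": -1,"tx": -31.2,"ty": 46.6,"tz": 1.8,"wx": 0,"wy": 0,"wz": 57.2},
    {"grip": -1,"tx": -31.2,"ty": 46.6,"tz": 1.8,"wx": 0,"wy": 0,"wz": 57.2},
  ],
)

```text
time_s: 2.15
tool_pos: [440.7, 75.2, 203.3]
orientation: [-0.0, 0.999, 0.041, 0.001]
wrist_force: [0.3, 1.3, 0.4]
opening: 87.0
```

```bash
python3 -c "
from h import *
rel([467.6,21.9,200],-4.65)"
```

```text
t 2.15 pos [440.7  75.2 203.3] F [0.3 1.3 0.4] op 87.0 speed 1.037
shift [2.25 5.54 0.33] turn [-0.   -0.08  0.06] j [-0.01 -0.21  1.99  0.    1.35 -0.09]
```

Emit:
send_rows(
  moves=[
    {"grip": -1,"tx": 2.2,"ty": 5.5,"tz": 0.3,"wx": 0,"wy": 0,"wz": 0},
    {"grip": -1,"tx": 2.2,"ty": 5.5,"tz": 0.3,"wx": 0,"wy": 0,"wz": 0},
    {"grip": -1,"tx": 2.2,"ty": 5.5,"tz": 0.3,"wx": 0,"wy": 0,"wz": 0},
    {"grip": -1,"tx": 2.2,"ty": 5.5,"tz": 0.3,"wx": 0,"wy": 0,"wz": 0},
  ],
)

```text
time_s: 2.55
tool_pos: [465.8, 25.1, 199.7]
orientation: [-0.0, 0.999, 0.041, -0.0]
wrist_force: [0.3, 0.6, 0.4]
opening: 87.5
```

```bash
python3 - <<'E'
from h import *
rel([467.6,21.9,200],-4.65)
c=cam('wrist')
print(imaging.find_in('blue_clip','wrist')[:2])
# predicted points: pin, strip ends
d=np.array([np.sin(np.radians(-4.65)),np.cos(np.radians(-4.65)),0]);P=np.array([467.6,21.9,80])
x=np.array([d[1],-d[0],0])
pts=[P,P+13*d,P-13*d]+[P+s*27.5*x+[0,0,46]for s in(1,-1)]+[P-[0,0,10]+k*d for k in(40,-60)]
pr=proj(c,pts);print(pr.round(1))
im=cv2.resize(c[0],None,fx=1.4,fy=1.4,interpolation=2)
for p in pr: cv2.circle(im,tuple(int(v) for v in p*1.4),2,(0,255,0),-1)
cv2.imwrite('pics/w1.png',im[:,:,::-1])
np.save('w1.npy',c[0])
E
```

```text
t 2.55 pos [465.8  25.1 199.7] F [0.3 0.6 0.4] op 87.5 speed 0.026
shift [ 0.15  0.33 -0.03] turn [-0.05  0.04  0.07] j [-0.12 -0.15  1.95  0.    1.34 -0.2 ]
[{'bbox': [241.8, 178.1, 324.2, 238.7], 'p': 0.73}]
[[280.5 203.7]
 [280.5 187.9]
 [280.5 219.2]
 [321.1 219.4]
 [240.7 219.4]
 [280.5 152.7]
 [280.3 267.6]]
```

View pics/w1.png

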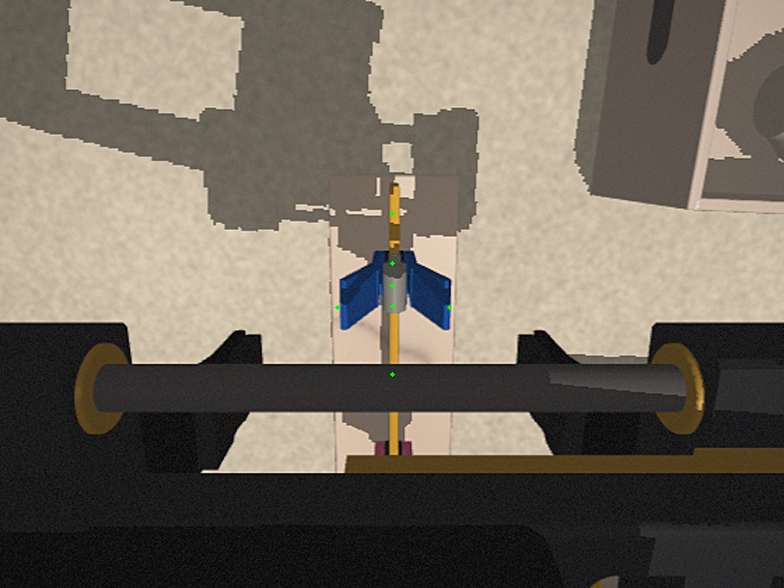

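The predicted dots match the clip to within about 1 mm: lever mid at column 395 against 394 (scaled), and the strip at 394 against 392. Descending and squeezing.

Emit:
send_rows(
  moves=[
    {"grip": -1,"tx": 0.25,"ty": 0.33,"tz": 4,"wx": 0,"wy": 0,"wz": 0},
    {"grip": -1,"tx": 0.25,"ty": 0.33,"tz": 7,"wx": 0,"wy": 0,"wz": 0},
    {"grip": -1,"tx": 0.25,"ty": 0.33,"tz": 9.5,"wx": 0,"wy": 0,"wz": 0},
    {"grip": -1,"tx": 0.25,"ty": 0.33,"tz": 11.1,"wx": 0,"wy": 0,"wz": 0},
    {"grip": -1,"tx": 0.25,"ty": 0.33,"tz": 11.1,"wx": 0,"wy": 0,"wz": 0},
    {"grip": -1,"tx": 0.25,"ty": 0.33,"tz": 11.1,"wx": 0,"wy": 0,"wz": 0},
  ],
  squeeze=30,
)

```text
time_s: 3.25
tool_pos: [469.0, 22.3, 89.3]
orientation: [-0.0, 0.999, 0.042, 0.0]
wrist_force: [-0.1, -1.0, 0.9]
opening: 87.3
```

```bash
python3 -c "
from h import *
rel([468.4,22,89],-4.65)"
```

```text
t 3.25 pos [469.   22.3  89.3] F [-0.1 -1.   0.9] op 87.3 speed 0.023
shift [-0.06  0.02  0.03] turn [-0.01 -0.    0.18] j [-0.12 -0.01  2.04  0.    1.11 -0.21]
```

Emit:
send_rows(
  moves=[
    {"grip": 1,"tx": 0,"ty": 0,"tz": 0,"wx": 0,"wy": 0,"wz": 0},
    {"grip": 1,"tx": 0,"ty": 0,"tz": 0,"wx": 0,"wy": 0,"wz": 0},
    {"grip": 1,"tx": 0,"ty": 0,"tz": 0,"wx": 0,"wy": 0,"wz": 0},
    {"grip": 1,"tx": 0,"ty": 0,"tz": 0,"wx": 0,"wy": 0,"wz": 0},
    {"grip": 1,"tx": 0,"ty": 0,"tz": 0,"wx": 0,"wy": 0,"wz": 0},
    {"grip": 1,"tx": 0,"ty": 0,"tz": 0,"wx": 0,"wy": 0,"wz": 0},
    {"grip": 1,"tx": 0,"ty": 0,"tz": 0,"wx": 0,"wy": 0,"wz": 0},
    {"grip": 1,"tx": 0,"ty": 0,"tz": 0,"wx": 0,"wy": 0,"wz": 0},
  ],
  squeeze=32,
)

```text
time_s: 4.05
tool_pos: [472.7, 20.7, 92.0]
orientation: [0.001, 0.999, 0.041, 0.004]
wrist_force: [-0.3, 0.7, 16.1]
opening: 31.1
```

Emit:
send_rows(
  moves=[
    {"grip": 1,"tx": 0,"ty": 0,"tz": 0,"wx": 0,"wy": 0,"wz": 0},
    {"grip": 1,"tx": 0,"ty": 0,"tz": 0,"wx": 0,"wy": 0,"wz": 0},
    {"grip": 1,"tx": 0,"ty": 0,"tz": 0,"wx": 0,"wy": 0,"wz": 0},
  ],
)

```text
time_s: 4.35
tool_pos: [471.4, 20.7, 91.7]
orientation: [0.001, 0.999, 0.041, 0.002]
wrist_force: [-1.7, -1.0, 14.6]
opening: 23.0
```

```bash
python3 - <<'E'
from h import *
rel([468.4,22,89],-4.65)
c=cam('wrist');s=cam('scene')
im=np.hstack([c[0][100:400,140:420],cv2.resize(s[0][130:280,180:370],(380,300))])
cv2.imwrite('pics/w2.png',im[:,:,::-1])
E
```

```text
t 4.35 pos [471.4  20.7  91.7] F [-1.7 -1.  14.6] op 23.0 speed 0.002
shift [-0.29 -0.16  0.27] turn [ 0.07 -0.26  0.07] j [-0.12 -0.01  2.04 -0.    1.11 -0.21]
```

View pics/w2.png

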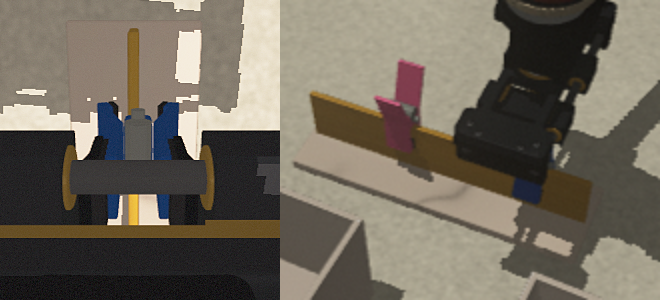

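The clip is squeezed fully: opening 23, levers parallel in the wrist view. In the scene view the pink clip is untouched. Lifting.

Emit:
send_rows(
  moves=[
    {"grip": 1,"tx": 0,"ty": 0,"tz": -1,"wx": 0,"wy": 0,"wz": 0},
    {"grip": 1,"tx": 0,"ty": 0,"tz": -2.5,"wx": 0,"wy": 0,"wz": 0},
    {"grip": 1,"tx": 0,"ty": 0,"tz": -4.5,"wx": 0,"wy": 0,"wz": 0},
    {"grip": 1,"tx": 0,"ty": 0,"tz": -7,"wx": 0,"wy": 0,"wz": 0},
    {"grip": 1,"tx": 0,"ty": 0,"tz": -10,"wx": 0,"wy": 0,"wz": 0},
    {"grip": 1,"tx": 0,"ty": 0,"tz": -13,"wx": 0,"wy": 0,"wz": 0},
    {"grip": 1,"tx": 0,"ty": 0,"tz": -14,"wx": 0,"wy": 0,"wz": 0},
    {"grip": 1,"tx": 0,"ty": 0,"tz": -14,"wx": 0,"wy": 0,"wz": 0},
    {"grip": 1,"tx": 0,"ty": 0,"tz": -14,"wx": 0,"wy": 0,"wz": 0},
  ],
)

```text
time_s: 5.35
tool_pos: [468.4, 21.2, 227.4]
orientation: [-0.0, 0.999, 0.041, -0.001]
wrist_force: [0.1, -0.4, 0.2]
opening: 22.8
```

```bash
python3 - <<'E'
from h import *
rel([601.5,188.6,230],-2.6)
c=cam('wrist');s=cam('scene');t=cam('top')
im=np.hstack([cv2.resize(c[0][100:300,180:380],(400,400)),cv2.resize(s[0][80:280,180:380],(400,400))])
cv2.imwrite('pics/w3.png',im[:,:,::-1])
E
```

```text
t 5.35 pos [468.4  21.2 227.4] F [ 0.1 -0.4  0.2] op 22.8 speed 0.018
shift [ 14.65 -15.58  -0.29] turn [-0.02  0.11  2.12] j [-0.12 -0.16  1.91 -0.    1.4  -0.21]
```

View pics/w3.png

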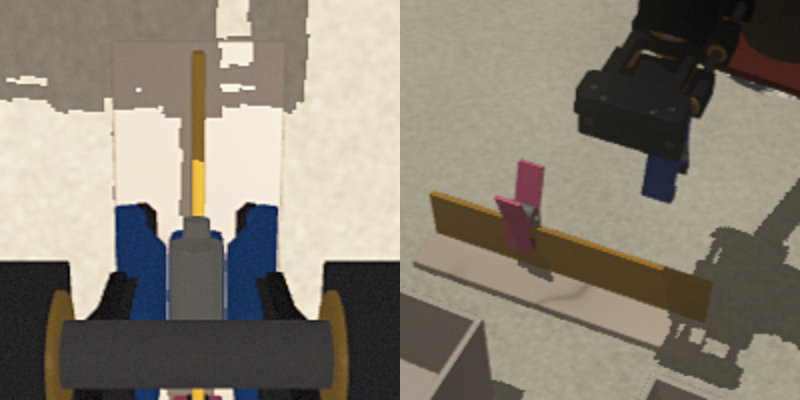

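The clip is held upright and clear of the rack, and pink is still on the strip. Moving above the bin's front wall.

Emit:
send_rows(
  moves=[
    {"grip": 1,"tx": 2,"ty": -2.2,"tz": -0.2,"wx": 0,"wy": 0,"wz": 2.1},
    {"grip": 1,"tx": 5,"ty": -5.4,"tz": -0.2,"wx": 0,"wy": 0,"wz": 2.1},
    {"grip": 1,"tx": 8,"ty": -8.6,"tz": -0.2,"wx": 0,"wy": 0,"wz": 2.1},
    {"grip": 1,"tx": 11,"ty": -11.8,"tz": -0.2,"wx": 0,"wy": 0,"wz": 2.1},
    {"grip": 1,"tx": 13.5,"ty": -14.4,"tz": -0.2,"wx": 0,"wy": 0,"wz": 2.1},
    {"grip": 1,"tx": 14.6,"ty": -15.6,"tz": -0.2,"wx": 0,"wy": 0,"wz": 2.1},
    {"grip": 1,"tx": 14.6,"ty": -15.6,"tz": -0.2,"wx": 0,"wy": 0,"wz": 2.1},
    {"grip": 1,"tx": 14.6,"ty": -15.6,"tz": -0.2,"wx": 0,"wy": 0,"wz": 2.1},
    {"grip": 1,"tx": 14.6,"ty": -15.6,"tz": -0.2,"wx": 0,"wy": 0,"wz": 2.1},
  ],
)

```text
time_s: 6.4
tool_pos: [601.0, 187.7, 230.1]
orientation: [0.0, 1.0, 0.023, -0.001]
wrist_force: [-0.6, 0.0, -1.2]
opening: 23.1
```

```bash
python3 - <<'E'
from h import *
rel([601.5,188.6,142],-2.6)
c=cam('wrist');s=cam('scene')
st=telemetry.state();P0=st['tool_pos']
y=np.radians(-2.6);d=np.array([np.sin(y),np.cos(y),0]);x=np.array([d[1],-d[0],0]);E=np.array([601.5,188.6,120])
im=c[0].copy()
for p in proj(c,[E+a*x+b*d for a in(3,-3) for b in(110,0,-110)]): cv2.circle(im,tuple(int(v) for v in p),2,(0,255,0),-1)
im2=s[0].copy()
O=P0-[0,0,11.7];pr=proj(s,[O-[0,0,38]+15*x+b*d for b in (13,-13)]+[O-[0,0,38]-15*x+b*d for b in (13,-13)]);print(pr)
for p in pr: cv2.circle(im2,tuple(int(v) for v in p),1,(0,255,0),-1)
for p in proj(s,[E+a*x+b*d for a in(3,-3) for b in(110,0,-110)]): cv2.circle(im2,tuple(int(v) for v in p),1,(0,255,0),-1)
im=np.hstack([cv2.resize(im,(400,300)),cv2.resize(im2[150:330,220:460],(400,300))])
cv2.imwrite('pics/w4.png',im[:,:,::-1])
cv2.imwrite('pics/w4a.png',np.vstack([cv2.resize(c[0][:250],(784,350))])[:,:,::-1])
E
```

```text
t 6.4 pos [601.  187.7 230.1] F [-0.6  0.  -1.2] op 23.1 speed 0.014
shift [ 0.07 -0.09  8.81] turn [ 0.03  0.09 -0.02] j [ 0.18  0.23  1.5  -0.    1.41  0.13]
[[383.73462939 281.15036212]
 [365.81979226 274.31087156]
 [389.81366431 264.4670475 ]
 [372.29496043 257.95882995]]
```

View pics/w4.png

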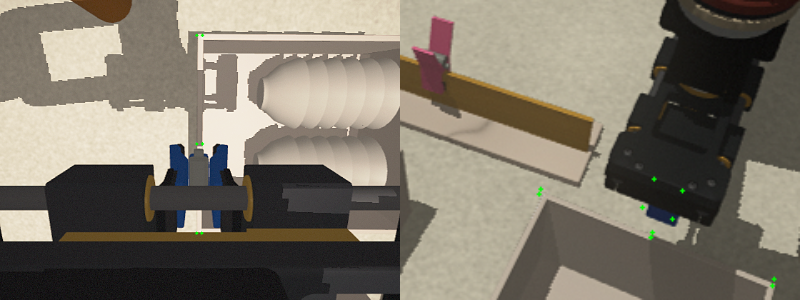

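The wrist view shows the wall line dots on the rim, with the far corner at about (200,36). The scene dots sit about 5 px off the bin's left corner, so I'll check that corner closely.

```bash
python3 - <<'E'
from h import *
s=cam('scene');c=cam('wrist')
cv2.imwrite('pics/w5.png',np.vstack([np.hstack([cv2.resize(s[0][245:295,285:345],(480,400)),cv2.resize(s[0][300:350,415:455],(320,400))]),cv2.resize(c[0][30:80,220:380],(800,250))[:200]])[:,:,::-1])
y=np.radians(-2.6);d=np.array([np.sin(y),np.cos(y),0]);x=np.array([d[1],-d[0],0]);E=np.array([601.5,188.6,120])
Q=[E+a*x+b*d for a in(3,-3) for b in(110,-110)]
print(proj(s,Q).round(1),proj(c,Q).round(1))
E
```

```text
[[443.3 321.1]
 [303.4 266.4]
 [444.2 317.6]
 [304.9 263.4]] [[282.7  49.8]
 [282.2 326. ]
 [274.2  49.8]
 [275.2 326. ]]
```

View pics/w5.png

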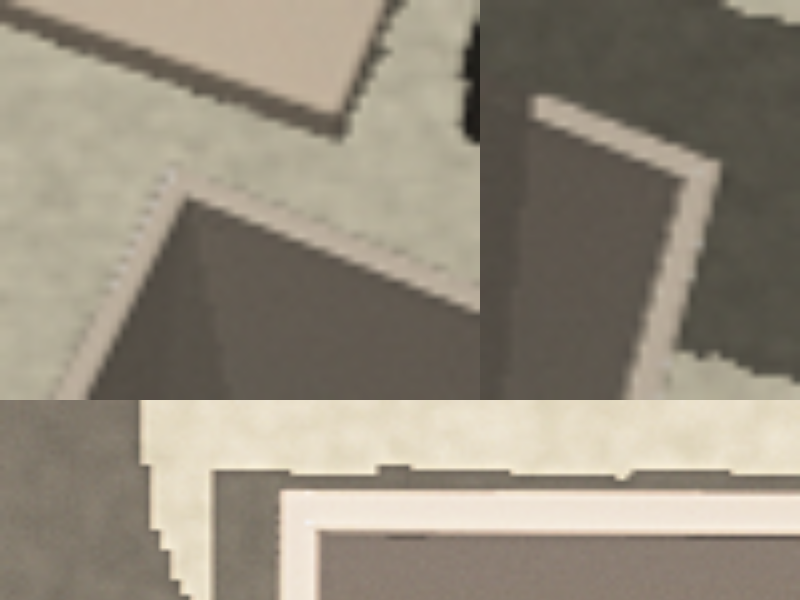

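Corners agree to about 2–4 mm across the cameras. The wrist view puts the edge +1 mm x and +1.3 mm y from the estimate, and the scene about +4 and +2, so I take (603,190). Descending.

Emit:
send_rows(
  moves=[
    {"grip": 1,"tx": 0.2,"ty": -0.23,"tz": 1.5,"wx": 0,"wy": 0,"wz": 0},
    {"grip": 1,"tx": 0.2,"ty": -0.23,"tz": 3,"wx": 0,"wy": 0,"wz": 0},
    {"grip": 1,"tx": 0.2,"ty": -0.23,"tz": 4.5,"wx": 0,"wy": 0,"wz": 0},
    {"grip": 1,"tx": 0.2,"ty": -0.23,"tz": 6,"wx": 0,"wy": 0,"wz": 0},
    {"grip": 1,"tx": 0.2,"ty": -0.23,"tz": 7.2,"wx": 0,"wy": 0,"wz": 0},
    {"grip": 1,"tx": 0.2,"ty": -0.23,"tz": 8.1,"wx": 0,"wy": 0,"wz": 0},
    {"grip": 1,"tx": 0.2,"ty": -0.23,"tz": 8.1,"wx": 0,"wy": 0,"wz": 0},
    {"grip": 1,"tx": 0.2,"ty": -0.23,"tz": 8.1,"wx": 0,"wy": 0,"wz": 0},
  ],
)

```text
time_s: 7.4
tool_pos: [603.8, 191.1, 149.9]
orientation: [0.0, 1.0, 0.023, 0.0]
wrist_force: [-0.3, 0.4, -0.7]
opening: 22.9
```

Emit:
send_rows(
  moves=[
    {"grip": 1,"tx": 0,"ty": 0,"tz": 0.2,"wx": 0,"wy": 0,"wz": 0},
    {"grip": 1,"tx": 0,"ty": 0,"tz": 0.4,"wx": 0,"wy": 0,"wz": 0},
    {"grip": 1,"tx": 0,"ty": 0,"tz": 0.4,"wx": 0,"wy": 0,"wz": 0},
  ],
)

```text
time_s: 7.7
tool_pos: [603.8, 191.1, 146.0]
orientation: [-0.0, 1.0, 0.023, 0.0]
wrist_force: [-0.8, 0.3, -0.1]
opening: 23.0
```

Emit:
send_rows(
  moves=[
    {"grip": 1,"tx": 0,"ty": 0.1,"tz": 0.2,"wx": 0,"wy": 0,"wz": 0},
    {"grip": 1,"tx": 0,"ty": 0.1,"tz": 0.4,"wx": 0,"wy": 0,"wz": 0},
    {"grip": 1,"tx": 0,"ty": 0.1,"tz": 0.4,"wx": 0,"wy": 0,"wz": 0},
  ],
)

```text
time_s: 8.0
tool_pos: [603.8, 190.0, 141.9]
orientation: [-0.0, 1.0, 0.023, 0.0]
wrist_force: [0.5, -0.0, -0.9]
opening: 23.0
```

Emit:
send_rows(
  moves=[
    {"grip": 1,"tx": 0,"ty": 0,"tz": 0.2,"wx": 0,"wy": 0,"wz": 0},
    {"grip": 1,"tx": 0,"ty": 0,"tz": 0.3,"wx": 0,"wy": 0,"wz": 0},
    {"grip": 1,"tx": 0,"ty": 0,"tz": 0.3,"wx": 0,"wy": 0,"wz": 0},
  ],
)

```text
time_s: 8.3
tool_pos: [604.0, 190.0, 141.7]
orientation: [0.0, 1.0, 0.023, 0.0]
wrist_force: [-5.5, -1.2, 14.7]
opening: 22.8
```

The clip touched the edge at TCP z = 141.7, exactly the predicted seated height, with 15 N down. Letting it spring shut gradually.

Emit:
send_rows(
  moves=[
    {"grip": 0.35,"tx": 0,"ty": 0,"tz": 0,"wx": 0,"wy": 0,"wz": 0},
    {"grip": 0.25,"tx": 0,"ty": 0,"tz": 0,"wx": 0,"wy": 0,"wz": 0},
    {"grip": 0.15,"tx": 0,"ty": 0,"tz": 0,"wx": 0,"wy": 0,"wz": 0},
    {"grip": 0.05,"tx": 0,"ty": 0,"tz": 0,"wx": 0,"wy": 0,"wz": 0},
    {"grip": -0.1,"tx": 0,"ty": 0,"tz": 0,"wx": 0,"wy": 0,"wz": 0},
    {"grip": -0.4,"tx": 0,"ty": 0,"tz": 0,"wx": 0,"wy": 0,"wz": 0},
    {"grip": -1,"tx": 0,"ty": 0,"tz": 0,"wx": 0,"wy": 0,"wz": 0},
    {"grip": -1,"tx": 0,"ty": 0,"tz": 0,"wx": 0,"wy": 0,"wz": 0},
    {"grip": -1,"tx": 0,"ty": 0,"tz": 0,"wx": 0,"wy": 0,"wz": 0},
    {"grip": -1,"tx": 0,"ty": 0,"tz": 0,"wx": 0,"wy": 0,"wz": 0},
  ],
)

```text
time_s: 9.3
tool_pos: [603.8, 190.0, 138.9]
orientation: [0.0, 1.0, 0.023, 0.0]
wrist_force: [0.5, -0.1, 0.5]
opening: 79.9
```

```bash
python3 - <<'E'
from h import *
rel([603,190,142],-2.6)
c=cam('wrist');s=cam('scene')
cv2.imwrite('pics/w6.png',np.hstack([cv2.resize(c[0][100:350,130:430],(480,400)),cv2.resize(s[0][200:350,290:410],(320,400))])[:,:,::-1])
E
```

```text
t 9.3 pos [603.8 190.  138.9] F [ 0.5 -0.1  0.5] op 79.9 speed 0.002
shift [-0.08 -0.   -0.31] turn [ 0.   -0.01  0.02] j [ 0.18  0.31  1.58 -0.    1.25  0.13]
```

View pics/w6.png

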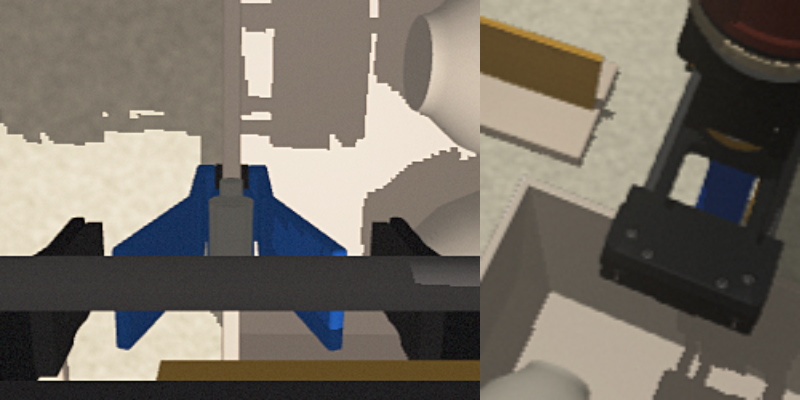

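The clip is shut on the wall and upright, with the fingers clear of the levers on both sides. I'll rise straight up, then back off to look.

Emit:
send_rows(
  moves=[
    {"grip": -1,"tx": 0,"ty": 0,"tz": -1,"wx": 0,"wy": 0,"wz": 0},
    {"grip": -1,"tx": 0,"ty": 0,"tz": -3,"wx": 0,"wy": 0,"wz": 0},
    {"grip": -1,"tx": 0,"ty": 0,"tz": -6,"wx": 0,"wy": 0,"wz": 0},
    {"grip": -1,"tx": 0,"ty": 0,"tz": -10,"wx": 0,"wy": 0,"wz": 0},
    {"grip": -1,"tx": -4,"ty": 0,"tz": -12,"wx": 0,"wy": 0,"wz": 0},
    {"grip": -1,"tx": -8,"ty": 0,"tz": -12,"wx": 0,"wy": 0,"wz": 0},
    {"grip": -1,"tx": -12,"ty": 0,"tz": -12,"wx": 0,"wy": 0,"wz": 0},
    {"grip": -1,"tx": -15,"ty": 0,"tz": -12,"wx": 0,"wy": 0,"wz": 0},
    {"grip": -1,"tx": -15,"ty": 0,"tz": -12,"wx": 0,"wy": 0,"wz": 0},
    {"grip": -1,"tx": -15,"ty": 0,"tz": -12,"wx": 0,"wy": 0,"wz": 0},
  ],
)

```text
time_s: 10.4
tool_pos: [454.2, 183.4, 260.2]
orientation: [-0.0, 1.0, 0.023, 0.001]
wrist_force: [0.4, 0.4, 0.7]
opening: 86.9
```

```bash
python3 - <<'E'
from h import *
rel([603,190,142],-2.6)
s=cam('scene');t=cam('top')
y=np.radians(-2.6);d=np.array([np.sin(y),np.cos(y),0]);E=np.array([603,190,130])
print(proj(s,[E,E+[0,0,46]]),proj(t,[E,E+[0,0,46]]))
for n in('scene','top'): print(imaging.find_in('blue_clip',n)[:1],imaging.find_in('pink_clip',n)[:1])
cv2.imwrite('pics/w7.png',np.hstack([cv2.resize(s[0][220:350,290:460],(510,390)),cv2.resize(t[0][120:220,105:250],(290,200)) if 0 else cv2.resize(t[0][140:205,105:250],(800-510,130)).repeat(3,0)]) [:,:,::-1]) if 0 else cv2.imwrite('pics/w7.png',np.vstack([cv2.resize(s[0][220:350,290:460],(510,390)),cv2.resize(t[0][145:200,105:250],(510,193))])[:,:,::-1])
E
```

```text
t 10.4 pos [454.2 183.4 260.2] F [0.4 0.4 0.7] op 86.9 speed 0.038
shift [14.86  0.03 11.86] turn [-0.02 -0.16  0.04] j [ 0.22 -0.13  1.82 -0.    1.45  0.18]
[[372.94464379 288.96564779]
 [378.40843605 272.81105972]] [[174.11679274 173.16217155]
 [166.70288802 167.17000053]]
[{'bbox': [362.3, 258.2, 395.4, 309.6], 'p': 0.92}] [{'bbox': [227.4, 155.5, 253.0, 207.3], 'p': 0.85}]
[{'bbox': [157.2, 150.5, 185.1, 185.1], 'p': 0.93}] [{'bbox': [336.3, 228.5, 360.4, 261.8], 'p': 0.79}]
```

View pics/w7.png

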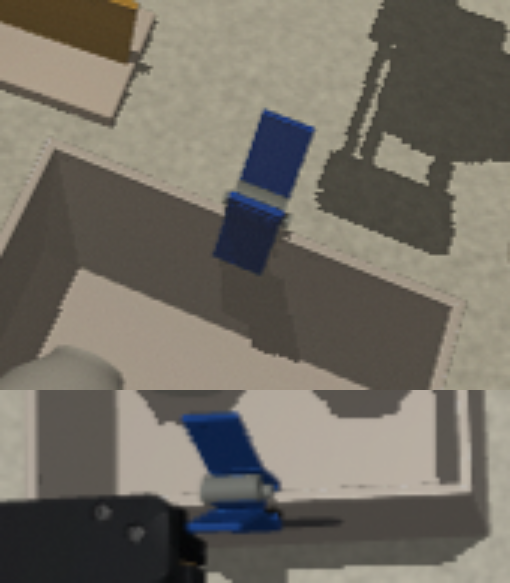

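The clip stands upright and square at mid-wall. Its top-view pin is within 1.5 px of the prediction, and its lever extent of rows 150–185 matches an untilted clip. Pink's boxes match the first ones to within about 4 px. Handing in.

```bash
python3 -c "
from h import *
print(job.hand_in())"
```

```text
the job is handed in; nothing more can be done
None
```

I squeezed the blue clip open and lifted it off the rack. I set it astride the middle of the front wall of the bowl bin, pushed down until it seated, and let it spring shut there. Then I backed the arm clear and handed the job in. The clock stood at about 10.5 s of the 32 s allowed.

- **Seating:** the clip met the wall edge at the tool height predicted for a fully seated clip, with about 15 N downward.
- **Final pictures:** the clip grips the wall upright and square, touching nothing else. The pink clip is still on the rack strip, with its detected outline within about 4 pixels of where it began.
- **Forces:** the highest wrist force I read was about 16 N, taken at the end of each move. That was an unexpected upward push while squeezing the clip on the rack, and it vanished on lifting.
- **Disagreements:** the cameras differed by 2–4 mm on where the bin edge is. I placed the clip at a compromise, so it may sit 1–3 mm from the exact middle.

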